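# Unstack the cut blanks into their kitting blocks

### The arm

A 6-joint arm with a two-finger parallel gripper is mounted at the origin on the work surface. World frame = base frame: x ahead of the robot, y to its left, z up, the work surface at z = 0. Lengths are in m, angles in rad, forces in N, time in s.
With the tool pointing down it reaches from about 0.325 to 0.9 m from the base axis. Payload 6.1 kg.
Tool frame: the origin (TCP) lies midway between the tips of the shut fingers; the grasp point (between the pads) lies 19 mm behind it; x points along the fingers, y is the direction in which the jaws open and shut, and the axes are right-handed (so a half turn about x gives the same grasp; the last joint's range is limited). The gripper opens to 85 mm and grips with 20 to 120 N. Pads are 22 mm wide; open, the fingers measure 114 mm over their backs; the gripper's body (76 mm by 85 mm) begins 54 mm behind the grasp point. The pads swing forward as they close: fully open they stand 13 mm farther back than shut.
Start: joints at [-1.443, 0.22, 1.526, -0, 1.395, -0.126], TCP at [0.157, -0.605, 0.231] pointing down, gripper open.
Joint ranges: [-2.98, 2.98], [-0.91, 2.08], [0.09, 2.57], [-1.24, 4.39], [0.2, 2.65], [-2.68, 2.68]. Speed limits (rad/s): [2.57, 2.57, 3.01, 3.14, 3.14, 3.14].

### API

Orientations are given as [roll, pitch, yaw] about the fixed x, y, z axes, in that order (R = Rz(yaw) Ry(pitch) Rx(roll)).
In Python, from plant import movep, move_l, set_joints, gripper_to, hold, inverse_kinematics, observe, get_image, get_calibration, Unreachable, job_done gives the robot as it stands. Calls block until the motion is done:
- movep(position, orientation): joint-space move of the TCP to a pose.
- move_l(position, feed=0.15, rotation=None, max_force=None): straight line of the TCP; rotation=None keeps the orientation; feed is the mean speed in m/s. With max_force (N) it stops when the force on the tool has changed by that much, and returns True; else False.
- set_joints(angles): joint-space move.
- gripper_to(opening, f_grip=None): finger opening in m; f_grip is the grip in N (None keeps the last); returns when the fingers have stopped.
- hold(seconds).
- inverse_kinematics(position, orientation): joint angles nearest the present ones, or None.
- observe(): the state.
- get_image(name): name is "scene" or "top" or "wrist"; returns (picture, depth): 420x560x3 uint8, red, green, blue; 420x560 float32, m along the optical axis (not along the pixel's ray), 0 where there is no reading.
- get_calibration(name): a dict with "intrinsics" (3x3 intrinsics, pixels), "dist_coeffs" ([k1, k2, p1, p2, k3] as OpenCV has them; the pictures are not rectified), "world_from_camera" (4x4, takes a point from camera to world coordinates). Camera axes: x right, y down, z forward; pixel columns grow to the right and rows downward; lengths in m; the calibration is good to about 2 mm. A picture is of the moment at which its call begins: read the wrist's pose just before it. get_calibration takes no time and is no camera call; for the wrist camera it gives the pose at the moment of the call.
A pose or a line that the arm cannot do raises Unreachable and nothing moves.
- job_done(): hands the job in, once; it reports no verdict.
The state is a dict: "time_s": time; "q": joint angles; "joint_velocities": joint speeds; "joint_torque": joint torques, N m; "eef_pos": TCP position; "tcp_rot": TCP orientation; "ft_force": force on the tool from outside, world axes, zero at the start; "torque": the same for the moment, N m; "opening": finger opening in m.
Only numpy, scipy, OpenCV 4.12 (cv2) and the standard library are available. Lean on these libraries where they do the work, as an engineer would, in place of code of your own. Each camera call takes 0.05 s, during which the arm holds its last target. There are 200 camera calls.

### The job

Take the stack of steel blanks apart from the top down, one piece at a time: the hex nut, the round disc, the bar, then the base plate. Put each one flat and fully home in the plywood block whose recess has its outline before you take the next, lowering it gently in rather than dropping it, and leave it there. Do not disturb the chipping hammer or the blue tin.

Things in the scene. Friction and masses are not known exactly. Their poses are not given: they have to be found in the camera images.
- nut_mid (a point): Hexagonal nut of bright metal with a dark bore, top piece of the stack: 36 mm across flats, 41.6 mm across corners, 20 mm high, 0.11 kg. The point is its centre, half-way up. Its y axis is normal to a pair of flats (the other pairs lie 60 degrees apart), z up.
- disc_mid (a point): Solid round disc of dark steel, second from the top, under the nut: diameter 56 mm, 18 mm high, about 0.35 kg. The point is its centre, half-way up; z up.
- bar_mid (a point): Rectangular bar of bright steel, third from the top, under the disc: 90 mm long (its x axis), 40 mm wide (y), 20 mm high, about 0.56 kg. The point is its centre, half-way up; z up.
- plate_mid (a point): Base plate of dark steel, the bottom of the stack, lying on the table: 120 mm long (its x axis), 58 mm wide (y), 15 mm high, about 0.8 kg. The point is its centre, half-way up; z up.
- nut_in (a point): Fixed plywood block, 9 mm high, with a hexagonal recess, 5 mm deep, for the hexagonal nut. The point is the centre of the recess floor, 4 mm above the table; z up. The recess is 46 mm across flats (so the nut goes in at any turn), the block about 70 mm across; y is normal to a pair of flats. The rim is closed all round: hold the nut by its upper 14 mm.
- disc_in (a point): Fixed plywood block, 9 mm high, with a round recess, 5 mm deep, for the round disc. The point is the centre of the recess floor, 4 mm above the table; z up. The recess is 68 mm in diameter in a square block of 96 mm. The rim is closed all round: hold the disc by its upper 12 mm.
- bar_in (a point): Fixed plywood block, 9 mm high, with a rectangular recess, 5 mm deep, for the bar. The point is the centre of the recess floor, 4 mm above the table; z up. The smaller rectangular one: recess 98 mm long (x axis) by 48 mm wide (y), block 126 by 76 mm. The middle 50 mm of both long rims is cut away down to the floor level, for fingers. The bar fits either way round end for end.
- plate_in (a point): Fixed plywood block, 9 mm high, with a rectangular recess, 5 mm deep, for the base plate. The point is the centre of the recess floor, 4 mm above the table; z up. The larger rectangular one: recess 134 mm long (x axis) by 72 mm wide (y), block 162 by 100 mm. The middle 50 mm of both long rims is cut away down to the floor level, for fingers. The plate fits either way round end for end.
- hammer_mid (a point): Chipping hammer lying loose on the table, to be left alone: about 260 mm long along its x axis, black grip towards -x, cross head 120 mm wide (along y) at +100 mm in x, at most 22 mm high. The point is on the handle's axis, 11 mm up, 150 mm from the grip's end.
- tin_mid (a point): Loose closed blue tin, to be left alone: diameter 64 mm, 50 mm high. The point is its centre, half-way up.
Mind the look-alikes: they are no part of the job. Leave any red or turquoise look-alike of the part that bears plate_mid alone.

How it is judged:
On the way, in this order (a step that is already met when the one before it is completed fails the run):
1. the hexagonal nut lies home in its own recess (horizontal distance between nut_mid and nut_in below 0.012 m and z of nut_mid in the frame of nut_in between 0.007 and 0.012 m and angle between nut_mid's own z axis and vertical below 0.035 rad and linear speed of nut below 0.02 m/s), for 0.2 s.
2. the round disc lies home in its own recess (horizontal distance between disc_mid and disc_in below 0.012 m and z of disc_mid in the frame of disc_in between 0.006 and 0.011 m and angle between disc_mid's own z axis and vertical below 0.035 rad and linear speed of disc below 0.02 m/s), for 0.2 s.
3. the bar lies home in its own recess (horizontal distance between bar_mid and bar_in below 0.012 m and z of bar_mid in the frame of bar_in between 0.007 and 0.012 m and angle between bar_mid's own z axis and vertical below 0.035 rad and linear speed of bar below 0.02 m/s), for 0.2 s.
4. the base plate lies home in its own recess (horizontal distance between plate_mid and plate_in below 0.012 m and z of plate_mid in the frame of plate_in between 0.0045 and 0.0095 m and angle between plate_mid's own z axis and vertical below 0.035 rad and linear speed of plate below 0.02 m/s), for 0.2 s.
At the end, for the whole second after the job is handed in: Nut, disc, bar and base plate each lie released and at rest (under 20 mm/s) in their own recess: centre within 12 mm of the recess centre, level within 2 degrees, and no more than 2 mm above the recess floor (all of step 1 and all of step 2 and all of step 3 and all of step 4); the robot touches nothing.
It fails at once if a piece is dropped into its block (moves faster than 0.6 m/s within 30 mm of its recess floor) ((horizontal distance between nut_mid and nut_in below 0.04 m and z of nut_mid in the frame of nut_in below 0.04 m and linear speed of nut above 0.6 m/s) or (horizontal distance between disc_mid and disc_in below 0.04 m and z of disc_mid in the frame of disc_in below 0.039 m and linear speed of disc above 0.6 m/s) or (horizontal distance between bar_mid and bar_in below 0.04 m and z of bar_mid in the frame of bar_in below 0.04 m and linear speed of bar above 0.6 m/s) or (horizontal distance between plate_mid and plate_in below 0.04 m and z of plate_mid in the frame of plate_in below 0.0375 m and linear speed of plate above 0.6 m/s)).
It fails at once if the chipping hammer is moved more than 20 mm (distance of hammer_mid from where it was at the start of the episode above 0.02 m).
It fails at once if the blue tin is moved more than 20 mm (distance of tin_mid from where it was at the start of the episode above 0.02 m).
It also fails if it takes over 128 s, if anything falls off the work surface, if the arm or the gripper's body presses on something with over 40 N, if the wrist force passes 120 N, or if a joint passes its speed limit or range.

## Working session

There is one attempt and no reset: what is moved stays moved. The work goes in short steps, each a Python script; the robot and the scene stay as the last script left them, time stands still between calls to the robot, and variables do not carry over. Pictures are saved under pics/ and viewed, about 12 in all and at most 16, crops included, and the job is handed in when it is done.

```bash
ls; mkdir -p pics; python3 - <<'E'
from plant import *
import cv2
o=observe(); print(o['time_s'],o['eef_pos'],o['tcp_rot'],o['opening'])
for n in ("top","scene"):
    p,d=get_image(n); cv2.imwrite(f'pics/{n}0.png',p[:,:,::-1]); 
    import numpy as np; np.save(f'{n}0.npy',d)
    c=get_calibration(n); print(n,c)
E
```

```text
pics
0.0 [ 0.15685654 -0.60436383  0.23020516] [-1.70344549  1.5688198   1.69196139] 0.08536726158934531
top {'intrinsics': array([[380.47229843,   0.        , 275.1987051 ],
       [  0.        , 380.47229843, 211.03732724],
       [  0.        ,   0.        ,   1.        ]]), 'dist_coeffs': array([-0.08870818,  0.        ,  0.        ,  0.        ,  0.        ]), 'world_from_camera': array([[-0.01877901, -0.9800849 ,  0.19768899,  0.39124907],
       [-0.99982087,  0.01794081, -0.00603034, -0.00808961],
       [ 0.00236355, -0.19776682, -0.98024624,  1.07975242],
       [ 0.        ,  0.        ,  0.        ,  1.        ]])}
scene {'intrinsics': array([[456.13441462,   0.        , 283.30246329],
       [  0.        , 456.13441462, 209.73307654],
       [  0.        ,   0.        ,   1.        ]]), 'dist_coeffs': array([0.03878481, 0.        , 0.        , 0.        , 0.        ]), 'world_from_camera': array([[-0.61589997,  0.66307502, -0.42543946,  1.03344609],
       [ 0.78779755,  0.52281127, -0.32564305,  0.34316433],
       [ 0.00649877, -0.53572371, -0.84436833,  0.96165248],
       [ 0.        ,  0.        ,  0.        ,  1.        ]])}
```

View pics/top0.png

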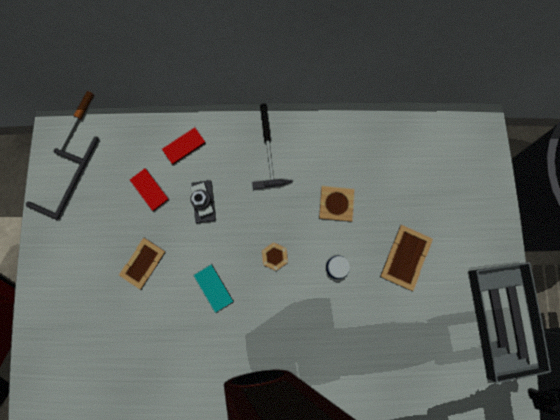

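View pics/scene0.png

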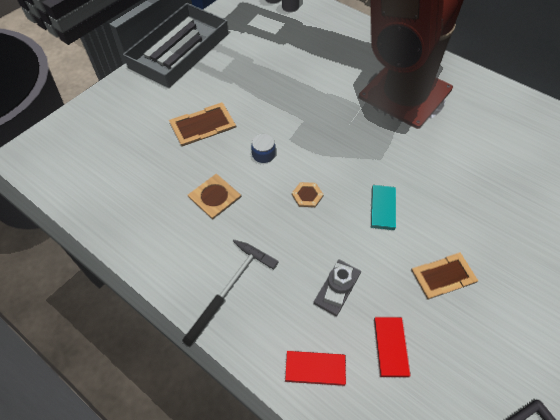

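The top view shows the stack at about (202,200), with bar_in at (143,263), nut_in (275,257), disc_in (337,204) and plate_in (408,258). The tin is at (338,267) and the hammer at (267,150). The red and turquoise look-alikes lie apart from these.

```bash
cat > h.py <<'E'
from plant import *
import numpy as np, cv2
from scipy.spatial.transform import Rotation as R
def w(px,z,cal):
    """pixels -> world points on plane height z"""
    px=np.array(px,float).reshape(-1,1,2)
    n=cv2.undistortPoints(px,cal['intrinsics'],cal['dist_coeffs'])[:,0]
    T=cal['world_from_camera']; r=np.c_[n,np.ones(len(n))]@T[:3,:3].T
    return T[:3,3]+r*((z-T[2,3])/r[:,2])[:,None]
def down(a):
    """tool pointing down, jaw (y) axis at world angle a; returns rpy"""
    x=np.array([0,0,-1.]); y=np.array([np.cos(a),np.sin(a),0])
    return R.from_matrix(np.c_[x,y,np.cross(x,y)]).as_euler('xyz')
E
python3 - <<'E'
from h import *
c=get_calibration('top')
for n,px,z in [('nut',(199,198),.073),('plate',(204,204),.015),('nut_in',(275,257),.009),('disc_in',(337,204),.009),('bar_in',(143,263),.009),('plate_in',(408,258),.009),('tin',(338,265),.05),('hamhead',(272,184),.02),('hamgrip',(264,104),.02)]:
    p=w([px],z,c)[0]; print(n,p.round(3),np.hypot(*p[:2]).round(3))
print(get_calibration('wrist'))
o=observe();M=R.from_euler('xyz',o['tcp_rot']).as_matrix();print(M.round(3)); T=get_calibration('wrist')['world_from_camera']
print((M.T@(T[:3,3]-o['eef_pos'])).round(3),(M.T@T[:3,:3]).round(3))
E
```

```text
nut [0.634 0.193 0.073] 0.663
plate [0.63  0.19  0.015] 0.658
nut_in [ 0.476 -0.012  0.009] 0.476
disc_in [ 0.625 -0.194  0.009] 0.654
bar_in [0.464 0.362 0.009] 0.589
plate_in [ 0.464 -0.389  0.009] 0.606
tin [ 0.447 -0.181  0.05 ] 0.483
hamhead [ 0.685 -0.007  0.02 ] 0.685
hamgrip [0.937 0.013 0.02 ] 0.937
{'intrinsics': array([[358.57046855,   0.        , 281.35505051],
       [  0.        , 358.57046855, 209.33982998],
       [  0.        ,   0.        ,   1.        ]]), 'dist_coeffs': array([-0.02455872,  0.        ,  0.        ,  0.        ,  0.        ]), 'world_from_camera': array([[ 2.51926215e-01, -9.30979112e-01, -2.64217856e-01,
         2.24886051e-01],
       [-9.67746369e-01, -2.42463448e-01, -6.83991388e-02,
        -5.86715721e-01],
       [-3.85002905e-04,  2.72927407e-01, -9.62034554e-01,
         3.75228015e-01],
       [ 0.00000000e+00,  0.00000000e+00,  0.00000000e+00,
         1.00000000e+00]])}
[[-0.     0.251 -0.968]
 [ 0.002 -0.968 -0.251]
 [-1.    -0.002 -0.   ]]
[-0.145 -0.    -0.07 ] [[-0.001 -0.273  0.962]
 [ 1.     0.     0.002]
 [-0.001  0.962  0.273]]
```

```bash
python3 - <<'E'
from h import *
import pickle
P=dict(plate_in=(.464,-.389),disc_in=(.625,-.194),nut_in=(.476,-.012),bar_in=(.464,.362),stack=(.632,.192))
out={}
for n,p in P.items():
    movep([*p,.2 if n!='stack' else .24],down(-np.pi/2)); hold(.3)
    c=get_calibration('wrist'); im,d=get_image('wrist'); out[n]=(im,d,c)
    cv2.imwrite(f'pics/w_{n}.png',im[:,:,::-1]); print(n,observe()['time_s'],observe()['q'])
pickle.dump(out,open('tour.pkl','wb'))
m=np.vstack([np.hstack([out[a][0][:,:,::-1] for a in r]) for r in (('plate_in','disc_in'),('nut_in','bar_in'))])
cv2.imwrite('pics/mont.png',cv2.resize(m,(800,600),interpolation=cv2.INTER_AREA))
cv2.imwrite('pics/stack1.png',cv2.resize(out['stack'][0][:,:,::-1],(800,600),interpolation=cv2.INTER_CUBIC))
E
```

```text
plate_in 1.8583 [-8.28941012e-01  1.97413520e-01  1.61277593e+00 -4.51862870e-06
  1.33134905e+00  7.42826940e-01]
disc_in 3.2 [-4.22999471e-01  3.11029243e-01  1.47648667e+00 -6.67877216e-05
  1.35392916e+00  1.14932130e+00]
nut_in 4.4833 [-1.91977221e-01 -1.16004045e-01  1.93663343e+00 -2.70637661e-05
  1.32137843e+00  1.37970071e+00]
bar_in 6.2333 [ 5.27402893e-01  1.57273050e-01  1.65837449e+00 -2.98368206e-05
  1.32580609e+00  2.09926642e+00]
stack 7.5417 [1.77271349e-01 2.98754869e-01 1.41619430e+00 3.37971513e-05
 1.42665947e+00 1.74656458e+00]<sys>:0: UserWarning: Gimbal lock detected. Setting third angle to zero since it is not possible to uniquely determine all angles.
```

View pics/mont.png

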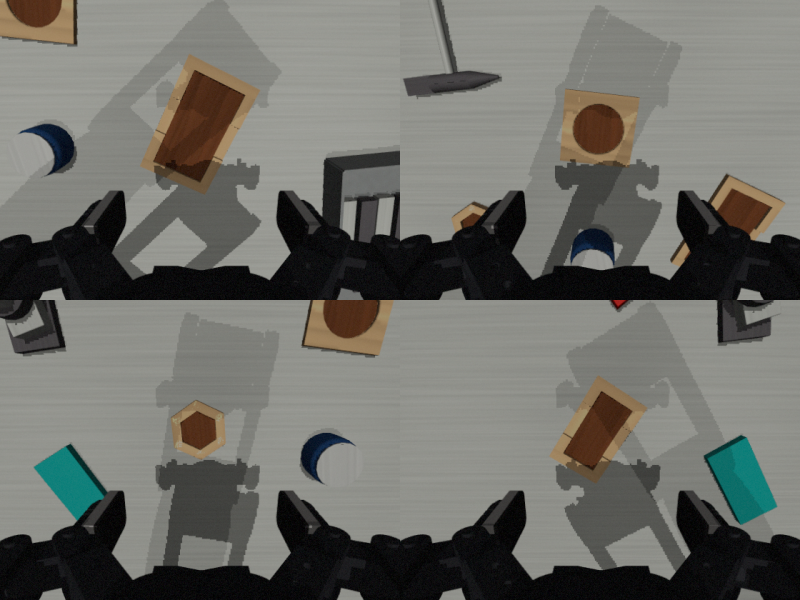

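View pics/stack1.png

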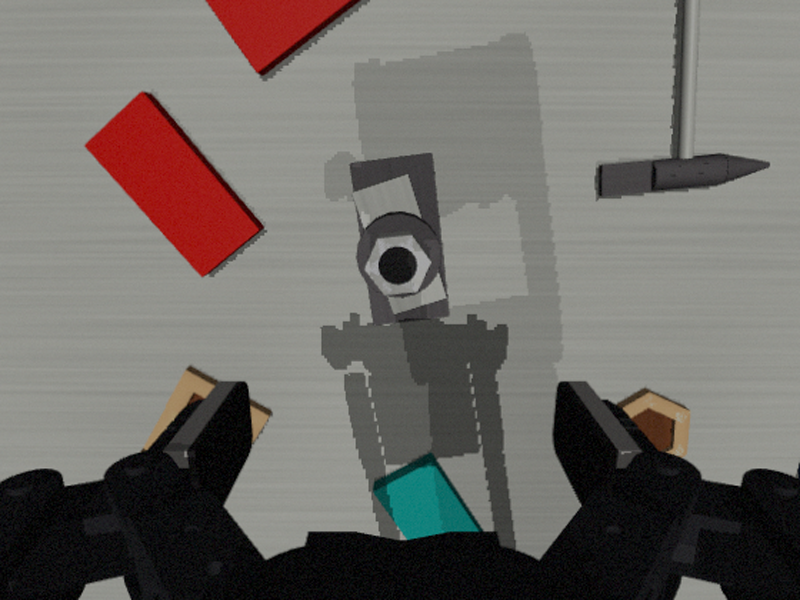

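The wrist views are clear. Each block is centred in its view, and the stack's nut is at about (398,264) in the enlarged picture. I'll measure by colour and depth.

```bash
cat >> h.py <<'E'
def cloud(d,cal):
    v,u=np.indices(d.shape); n=cv2.undistortPoints(np.c_[u.ravel(),v.ravel()].astype(float).reshape(-1,1,2),cal['intrinsics'],cal['dist_coeffs'])[:,0]
    T=cal['world_from_camera']; p=np.c_[n,np.ones(len(n))]*d.reshape(-1,1)
    return (p@T[:3,:3].T+T[:3,3]).reshape(*d.shape,3)
def rect(xy):
    """min-area rect of world xy: centre, long, short, long-axis angle(deg)"""
    (c,s,a)=cv2.minAreaRect((xy*1000).astype(np.float32)); 
    if s[0]<s[1]: s=s[::-1]; a+=90
    return np.array(c)/1000,np.round(s,1),((a+90)%180)-90
def blob(mask,xy=None):
    n,l,s,c=cv2.connectedComponentsWithStats(mask.astype(np.uint8))
    return l==1+np.argmax(s[1:,4])
E
python3 - <<'E'
from h import *
import pickle
t=pickle.load(open('tour.pkl','rb'))
P=dict(plate_in=(.464,-.389),disc_in=(.625,-.194),nut_in=(.476,-.012),bar_in=(.464,.362),stack=(.632,.192))
for n,(im,d,c) in t.items():
    X=cloud(d,c); near=np.hypot(X[...,0]-P[n][0],X[...,1]-P[n][1])<.11
    near&=d>0
    if n=='stack':
        for k,(lo,hi) in dict(nut=(.066,.08),disc=(.047,.06),bar=(.029,.041),plate=(.009,.02)).items():
            m=blob(near&(X[...,2]>lo)&(X[...,2]<hi)) if k!='bar' and k!='plate' else cv2.morphologyEx((near&(X[...,2]>lo)&(X[...,2]<hi)).astype(np.uint8),cv2.MORPH_OPEN,np.ones((3,3)))>0
            print(k,m.sum(),np.median(X[m][:,2]).round(4),rect(X[m][:,:2]),cv2.minEnclosingCircle((X[m][:,:2]*1000).astype(np.float32)))
    else:
        hsv=cv2.cvtColor(im,cv2.COLOR_RGB2HSV); wood=near&(hsv[...,1]>70)&(hsv[...,0]<25)
        wood=blob(wood); zt=X[wood][:,2]
        print(n,'z pct',np.percentile(zt,[5,25,50,75,95]).round(4))
        m=wood&(X[...,2]>.0065); print('  top',rect(X[m][:,:2]))
        m=blob(wood&(X[...,2]<.0062)&(hsv[...,2]<np.inf)); print('  floor',rect(X[m][:,:2]))
E
```

```text
plate_in z pct [0.0055 0.0064 0.0071 0.0107 0.012 ]
  top (array([ 0.46677844, -0.38465002]), array([162.3, 100. ]), -25.635643005371094)
  floor (array([ 0.47751639, -0.34356857]), array([33.7, 16.7]), -27.720932006835938)
disc_in z pct [0.0058 0.0069 0.0106 0.0114 0.0122]
  top (array([ 0.62701044, -0.19141472]), array([96.8, 95.7]), -6.466804504394531)
  floor (array([ 0.60375018, -0.18431052]), array([19.3,  7.2]), 49.4836311340332)
nut_in z pct [0.0058 0.0068 0.0103 0.0113 0.0122]
  top (array([ 0.478073  , -0.00901682]), array([79.5, 70.1]), -54.44692611694336)
  floor (array([0.47100555, 0.00842431]), array([11.4,  8.9]), 11.282974243164062)
bar_in z pct [0.0055 0.0064 0.0072 0.0109 0.012 ]
  top (array([0.46355115, 0.36699948]), array([126.4,  76.1]), -32.35026168823242)
  floor (array([0.47880185, 0.39180817]), array([49.8, 18.1]), -32.389869689941406)
nut 1474 0.0754 (array([0.63567932, 0.19621068]), array([40.8, 35.9]), -23.753738403320312) ((635.748779296875, 196.4663543701172), 20.61859130859375)
disc 1234 0.0552 (array([0.63754712, 0.19567787]), array([54.9, 54.6]), 2.4280238151550293) ((637.2171630859375, 195.8392333984375), 27.981956481933594)
bar 1467 0.0372 (array([0.64029382, 0.1946525 ]), array([90.3, 40. ]), 18.26262092590332) ((640.4369506835938, 194.85108947753906), 48.459197998046875)
plate 2195 0.0173 (array([0.63485925, 0.23108127]), array([132.9, 120.4]), -82.67894554138184) ((637.283935546875, 220.64056396484375), 80.66631317138672)
```

```bash
cat >> h.py <<'E'
import warnings; warnings.filterwarnings('ignore')
def pick(xy,a,z,f,up=.16):
    movep([*xy,z+.06],down(a)); 
    print('down hit',move_l([*xy,z],feed=.08,max_force=20))
    gripper_to(0.0,f); o=observe(); print('grip',round(o['opening'],4),o['eef_pos'].round(4),round(o['time_s'],1))
    move_l([*xy,up],feed=.15); print('lifted',round(observe()['opening'],4),observe()['ft_force'].round(1))
def place(xy,a,z,op,up=.2):
    """z = nominal TCP height when the part is home"""
    movep([*xy,.12],down(a)); hold(.2)
    move_l([*xy,z+.015],feed=.12); hold(.2)
    print('hit',move_l([*xy,z-.002],feed=.02,max_force=8),observe()['eef_pos'].round(4),round(observe()['opening'],4))
    hold(.2); gripper_to(op); hold(.2); move_l([*xy,up],feed=.2)
def look(name,xy=None,z=.2):
    if xy is not None: movep([*xy,z],down(-np.pi/2))
    hold(.3); c=get_calibration('wrist'); im,d=get_image('wrist')
    cv2.imwrite(f'pics/{name}.png',im[:,:,::-1]); print('t',round(observe()['time_s'],1))
    return im,d,cloud(d,c)
def top(d,X,xy,lo,hi,r=.09):
    m=(d>0)&(np.hypot(X[...,0]-xy[0],X[...,1]-xy[1])<r)&(X[...,2]>lo)&(X[...,2]<hi)
    m=cv2.morphologyEx(m.astype(np.uint8),cv2.MORPH_OPEN,np.ones((3,3)))>0
    return m.sum(),np.median(X[m][:,2]).round(4),rect(X[m][:,:2])
E
python3 - <<'E'
from h import *
a=np.deg2rad(66.25-120)
pick((.6357,.1963),a,.058,40)
place((.4781,-.0090),a,.009,.065)
im,d,X=look('nut_placed',(.478,-.009)); print(top(d,X,(.478,-.009),.019,.033,.05))
im,d,X=look('stack2',(.632,.192),.24)
for k,(lo,hi) in dict(disc=(.047,.06),bar=(.029,.041),plate=(.009,.021)).items(): print(k,top(d,X,(.637,.196),lo,hi,.075))
E
python3 -c "
import cv2,numpy as np
cv2.imwrite('pics/m2.png',cv2.resize(np.hstack([cv2.imread('pics/nut_placed.png')[60:300,120:440],cv2.imread('pics/stack2.png')[60:300,120:440]]),(800,300)))"
```

```text
down hit False
grip 0.0352 [0.6362 0.1964 0.0587] 9.6
lifted 0.0351 [ 0.1  0.1 -1.2]
hit True [ 0.4778 -0.0089  0.0096] 0.035
t 16.4
(np.int64(1372), np.float64(0.0264), (array([ 0.47782175, -0.00941664]), array([40.7, 36.3]), -84.32176876068115))
t 17.8
disc (np.int64(2722), np.float64(0.0552), (array([0.63728284, 0.19606755]), array([55.1, 54.5]), 1.1095983982086182))
bar (np.int64(1475), np.float64(0.0372), (array([0.64027814, 0.19467477]), array([90.3, 40.1]), 18.162147521972656))
plate (np.int64(2170), np.float64(0.0172), (array([0.6398302 , 0.19396523]), array([120.1,  58. ]), 7.392872333526611))
```

View pics/m2.png

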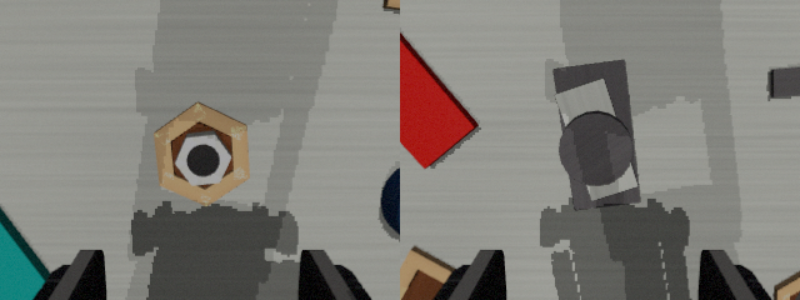

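The nut is home: its top is at 24 mm after taking off the camera's 2.3 mm height bias, and it is centred within 1 mm. The rest of the stack hasn't moved. Next is the disc.

```bash
python3 - <<'E'
from h import *
a=-np.pi/2
pick((.6373,.1960),a,.039,60)
place((.6270,-.1914),a,.008,.08)
im,d,X=look('disc_placed',(.627,-.191)); print(top(d,X,(.627,-.191),.018,.031,.05))
im,d,X=look('stack3',(.632,.192),.24)
for k,(lo,hi) in dict(bar=(.029,.041),plate=(.009,.021)).items(): print(k,top(d,X,(.637,.196),lo,hi,.075))
E
python3 -c "
import cv2,numpy as np
cv2.imwrite('pics/m3.png',cv2.resize(np.hstack([cv2.imread('pics/disc_placed.png')[60:300,120:440],cv2.imread('pics/stack3.png')[60:300,120:440]]),(800,300)))"
```

```text
down hit False
grip 0.0528 [0.6384 0.1961 0.0405] 19.5
lifted 0.053 [-0.9 -0.4 -4.4]
hit True [ 0.6268 -0.1913  0.0095] 0.053
t 26.4
(np.int64(2828), np.float64(0.0242), (array([ 0.6259823 , -0.19093143]), array([54.8, 54.3]), 1.3959988355636597))
t 28.2
bar (np.int64(3688), np.float64(0.0372), (array([0.64032709, 0.19474683]), array([90.2, 40.2]), 18.172954559326172))
plate (np.int64(2667), np.float64(0.0172), (array([0.63967554, 0.19409209]), array([120.3,  58.1]), 7.264051914215088))
```

View pics/m3.png

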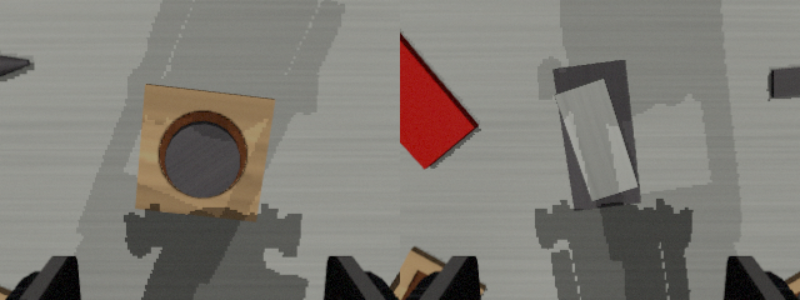

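The disc is home, and the bar and plate haven't moved. Next is the bar.

```bash
python3 - <<'E'
from h import *
pick((.6403,.1947),np.deg2rad(108.2),.019,80)
place((.4636,.3670),np.deg2rad(57.65),.008,.075)
im,d,X=look('bar_placed',(.464,.365)); print(top(d,X,(.4636,.367),.019,.033,.07))
im,d,X=look('stack4',(.632,.192),.24)
for k,(lo,hi) in dict(plate=(.009,.021)).items(): print(k,top(d,X,(.637,.196),lo,hi,.075))
E
python3 -c "
import cv2,numpy as np
cv2.imwrite('pics/m4.png',cv2.resize(np.hstack([cv2.imread('pics/bar_placed.png')[60:300,120:440],cv2.imread('pics/stack4.png')[60:300,120:440]]),(800,300)))"
```

```text
down hit False
grip 0.0377 [0.6409 0.1951 0.0201] 32.5
lifted 0.0378 [ 0.2  0.4 -5.6]
hit True [0.4634 0.3669 0.0091] 0.0379
t 41.3
(np.int64(4267), np.float64(0.0262), (array([0.46296161, 0.36731656]), array([90.4, 40.4]), -32.31498336791992))
t 42.6
plate (np.int64(6416), np.float64(0.0173), (array([0.63953174, 0.19399237]), array([120.6,  58.1]), 7.311736106872559))
```

View pics/m4.png

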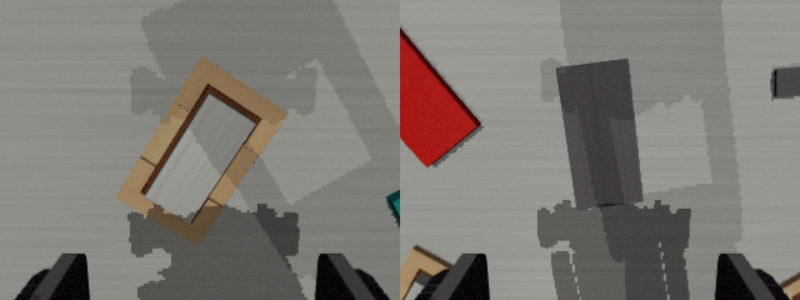

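The bar is home: its top is at 24 mm, centred within 1 mm and turned correctly. Last is the plate.

```bash
python3 - <<'E'
from h import *
pick((.6396,.1940),np.deg2rad(-82.7),.001,110)
place((.4668,-.3846),np.deg2rad(-115.6),.006,.085)
im,d,X=look('plate_placed',(.466,-.385)); print(top(d,X,(.4668,-.3846),.0145,.028,.09))
p,_=get_image('top'); cv2.imwrite('pics/top1.png',p[:,:,::-1])
E
python3 -c "
import cv2,numpy as np
cv2.imwrite('pics/m5.png',cv2.resize(np.hstack([cv2.imread('pics/plate_placed.png')[60:300,120:440],cv2.imread('pics/top1.png')[90:330,110:430]]),(800,300)))"
```

```text
down hit False
grip 0.0545 [0.6404 0.1944 0.0029] 44.6
lifted 0.0547 [-0.3  0.6 -7.4]
hit True [ 0.4666 -0.3844  0.0069] 0.0546
t 52.8
(np.int64(7968), np.float64(0.0213), (array([ 0.4655567 , -0.38331348]), array([120.5,  58.2]), -25.587417602539062))
```

View pics/m5.png

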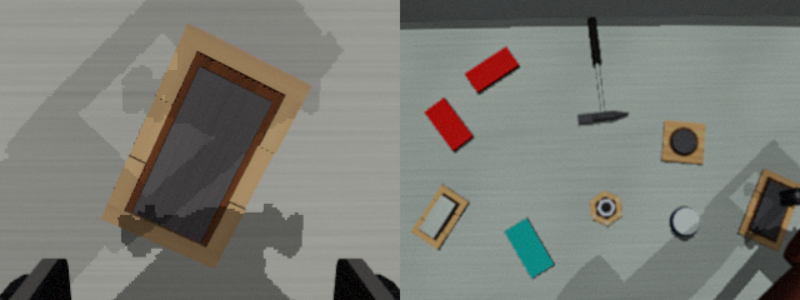

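The plate is home: its top is at 19 mm and centred within 2 mm. All four pieces are seated, and the hammer and tin are where they started.

```bash
python3 -c "
from plant import *
hold(.5); job_done(); print(observe()['time_s'])"
```

```text
the job is handed in; nothing more can be done
the job is handed in; nothing more can be done
```

I took the nut, disc, bar and plate off the stack in that order and lowered each one gently into its own recess. I handed the job in at about 53 s of robot time. `job_done` gave no verdict, so the checks below are my own.

- **Position:** in the wrist camera's close-ups after each placing, the pieces lay within about 0.5 to 2 mm of their recess centres. The limit is 12 mm.
- **Height:** the tops measured about 24, 22, 24 and 19 mm above the table, which is where they should be when fully home. These figures take off a constant 2.3 mm camera height bias, which I found by measuring the stack's known heights.
- **Level:** I did not measure tilt separately. The measured outlines and heights fit pieces lying flat.
- **Hammer, tin and look-alikes:** by eye, the last top view shows them all where they started.
- **Robot:** the gripper was open and clear, about 0.2 m up, when I handed in.

No check failed. The gripper's opening read 1 to 3 mm less than the true width of each piece.

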